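# Offer a cast clamp arm up to its bench mount

## Task

Take the red dust cap off the mount's spigot and stand it upright on the round cork pad. Then pick up the clamp arm by its balance point and hold it level and still above the mount, without it touching the mount: its bore straight over the spigot, its jaw block straight over the rubber-topped rest, its underside about 30 mm above the tip of the spigot. Finish while still holding it there, and leave the jar, the hammer and the bur block where they stand.

Things in the scene. Friction and masses are not known exactly. Their poses are not given: they have to be found in the camera images.
- mount: Bench mount fixed to the table: dark steel plate 205 x 70 x 10 mm with a steel collar and spigot near one end and a rest block near the other. Origin: on the table under the spigot's axis; +x runs to the rest, 145 mm away; z up. The plate reaches from x = -35 to +170 mm.
- spigot_tip (a point): Centre of the spigot's tip, 52 mm above the table, hidden in the cap at first. The spigot is 14 mm across and rises 24 mm from a collar 23 mm across whose top is 28 mm above the table. Axes as the mount.
- rest_top (a point): Centre of the black rubber top (28 x 48 mm) of the rest block (30 x 50 mm), 28 mm above the table, 145 mm along the mount's x from the spigot.
- cap: Loose red plastic dust cap, an upside-down cup 28 mm across and 34 mm tall, 40 g, its bore 18 mm wide and 28 mm deep, loose over the spigot; its rim sits on the collar, 28 mm above the table. Lift it straight up 30 mm or more to free it. Origin: centre of its open rim (underside); z up.
- pad: Round cork pad, fixed to the table, 90 mm across, 5 mm thick. Origin: centre of its underside, on the table.
- clamp: Loose cast clamp arm, 0.4 to 0.65 kg, lying on the table: a bored boss, a straight bar 14 mm wide (y), bare from x = 20 to 130 mm, 12 to 32 mm above the underside, and a jaw block. Origin: bore centre at the underside; +x along the bar to the block; z up. Balance point: 100 mm along x from the bore, 30 mm short of the block, 19 mm above the underside; about 40 N of grip there holds it level.
- bore (a point): Centre, at the underside, of the 18 mm bore in the clamp arm's round boss, which is 40 mm across and 30 mm tall. This is the clamp arm's origin.
- jaw (a point): Centre of the underside of the clamp arm's steel jaw block, 145 mm along x from the bore. The block is 30 mm (x) by 56 mm (y) by 40 mm tall, with a black slot in its top and a brass screw head standing 10 mm out of each side.
- jar: Bystander: glass jar with a green lid, 56 mm across, 75 mm tall. Origin: centre of its underside.
- hammer: Bystander: small hammer, 220 mm long, lying on the table, under 60 mm tall.
- burs: Bystander: light wooden block 100 x 50 x 30 mm with eight steel burs standing in it, 70 mm tall in all. Origin: centre of its underside.
Not all that is in view belongs to the job. Several things look just like the clamp: the one meant starts farthest to the robot's right.

How it is judged:
On the way, in this order (a step that is already met when the one before it is completed fails the run):
1. the red cap stands upright on the cork pad, let go, while the clamp arm still lies on the table (horizontal distance between cap and pad below 0.036 m and z of cap in the frame of pad between 0 and 0.012 m and angle between cap's own z axis and vertical below 0.2 rad and contact force between the fingers and cap below 0.1 N and linear speed of cap below 0.02 m/s and height (world z) of clamp below 0.01 m), for 0.2 s.
2. the clamp arm is lifted clear of the table in the fingers (height (world z) of each of bore, jaw above 0.03 m and contact force between the fingers and clamp above 1 N), for 0.2 s.
At the end, for the whole second after the job is handed in: Cap upright on the pad (within 36 mm of centre), let go. Clamp arm steady in the fingers, gripped within 20 mm of its balance point, level within 0.07 rad, bore within 12 mm of the spigot axis, block within 15 mm of the rest, underside 15 to 50 mm above the spigot tip (horizontal distance between cap and pad below 0.036 m and z of cap in the frame of pad between 0 and 0.012 m and angle between cap's own z axis and vertical below 0.2 rad and contact force between the fingers and cap below 0.1 N and horizontal distance between bore and spigot_tip below 0.012 m and horizontal distance between jaw and rest_top below 0.015 m and z of bore in the frame of spigot_tip between 0.015 and 0.05 m and angle between clamp's own z axis and vertical below 0.07 rad and x of the grasp point in the frame of clamp between 0.08 and 0.12 m and contact force between the fingers and clamp above 1 N and contact force between clamp and mount below 0.1 N and linear speed of clamp below 0.02 m/s and angular speed of clamp below 0.15 rad/s); the arm keeps its last pose, push and grip.
It fails at once if the clamp arm touches the mount (contact force between clamp and mount above 1 N).
It fails at once if the jar is pushed from its place by more than 20 mm (distance of jar from where it was at the start of the episode above 0.02 m).
It fails at once if the hammer is pushed from its place by more than 20 mm (distance of hammer from where it was at the start of the episode above 0.02 m).
It fails at once if the bur block is pushed from its place by more than 20 mm (distance of burs from where it was at the start of the episode above 0.02 m).
It also fails if it takes over 54 s, if anything falls off the work surface, if the arm or the gripper's body presses on something with over 40 N, if the wrist force passes 120 N, or if a joint passes its speed limit or range.

## Robot

A 6-joint arm with a two-finger parallel gripper is mounted at the origin on the work surface. World frame = base frame: x ahead of the robot, y to its left, z up, the work surface at z = 0. Lengths are in m, angles in rad, forces in N, time in s.
With the tool pointing down it reaches from about 0.3 to 0.775 m from the base axis. Payload 14.6 kg.
Tool frame: the origin (TCP) lies on the centre line of the jaws, within the pads' length; the fingertips stand 19 mm ahead of it and the grasp point (between the pads) is the TCP; y points along the fingers, x is the direction in which the jaws open and shut, and the axes are right-handed (so a half turn about y gives the same grasp; the last joint's range is limited). The gripper opens to 94 mm and grips with 3 to 60 N. Pads are 16 mm wide; open, the fingers measure 119 mm over their backs; the gripper's body (75 mm by 177 mm) begins 78 mm behind the grasp point.
Start: joints at [1.198, 0.3, 1.521, -0, 1.321, -0.067], TCP at [0.166, 0.524, 0.201] pointing down, gripper open.
Joint ranges: [-3.03, 3.03], [-0.79, 2.21], [0.23, 2.52], [-1.04, 4.18], [0, 3.07], [-2.55, 2.55]. Speed limits (rad/s): [2.22, 2.22, 2.57, 3.14, 3.14, 3.14].

## Interface

Orientations are given as [roll, pitch, yaw] about the fixed x, y, z axes, in that order (R = Rz(yaw) Ry(pitch) Rx(roll)).
In Python, from station import get_obs, cams, workorder gives the robot as it stands.
- The arm moves only by the shell command python3 -m handwheel 'ROWS' [FORCE]. ROWS is JSON, a list of rows, each an object of numbers: "fingers": the opening, from -1 (shut) to 1 (fully open); "x", "y", "z": the shift along the tool's x, y, z in m; "spin": the turn about the tool's y in degrees. In form: [{"fingers": .., "x": .., "y": .., "z": .., "spin": ..}, ...]. A call has exactly 10 rows; each row is the pose to reach, as a shift and turn from the pose commanded when the call began, along the tool's axes at that moment; what a row does not reach only later rows make up. A row lasts 1/10 s, in which the tool goes at most 50 mm and 8.59 degrees, less where a joint would pass 70% of its speed; a pose out of reach is approached as far as the arm can. A call with a gripper value outside its range is refused whole. The fingers move at their own pace and stop on an object; FORCE is the grip in N (left out, the last holds). Time passes only in rows, so rows that repeat a pose let the fingers close, or fill a call up. It gives the time, the measured TCP pose, the force and the opening at its end, in the units of the state.
- get_obs(): the state, without advancing time (a new reading comes with each control period).
- cams.camera(name): name is "scene" or "side" or "wrist"; returns (picture, depth): 400x640x3 uint8, red, green, blue; 400x640 float32, m along the optical axis (not along the pixel's ray), 0 where there is no reading.
- cams.get_calibration(name): a dict with "fx", "fy", "cx", "cy" (pixels), "view" (4x4, takes a point from world to camera coordinates). Camera axes: x right, y down, z forward; pixel columns grow to the right and rows downward; lengths in m; the calibration is good to about 2 mm. The wrist camera is an equidistant fisheye: a pixel r from the principal point sees the ray r / f radians off the axis. A picture is of the moment at which its call begins: read the wrist's pose just before it. get_calibration takes no time and is no camera call; for the wrist camera it gives the pose at the moment of the call.
- workorder.hand_in(): hands the job in, once; it reports no verdict.
The state is a dict: "time_s": time; "qpos": joint angles; "joint_vel": joint speeds; "tau": joint torques, N m; "ee_pos": TCP position; "eef_rot": TCP orientation; "force": force on the tool from outside, world axes, zero at the start; "moment": the same for the moment, N m; "grip_width": finger opening in m.
Only numpy, scipy, OpenCV 4.12 (cv2) and the standard library are available. Lean on these libraries where they do the work, as an engineer would, in place of code of your own. Each camera call takes 0.05 s, during which the arm holds its last target. There are 200 camera calls.

## Working session

There is one attempt and no reset: what is moved stays moved. The work goes in short steps, Python scripts to look and compute and a shell command to move; the robot and the scene stay as the last step left them, time stands still between calls to the robot, and variables do not carry over. Pictures are saved under pics/ and viewed, about 8 in all and at most 12, crops included, and the job is handed in when it is done.

```bash
mkdir -p pics; ls; python3 - <<'E'
from station import get_obs, cams
import cv2,numpy as np
o=get_obs(); print({k:np.round(v,3) for k,v in o.items()})
for n in ("scene","side"):
    p,d=cams.camera(n); cv2.imwrite(f"pics/{n}0.png",p[:,:,::-1]); np.save(f"{n}0_d.npy",d)
    c=cams.get_calibration(n); print(n,c["fx"],c["cx"],c["cy"],np.round(c["view"],3).tolist())
E
```

```text
pics
{'time_s': np.float64(0.0), 'qpos': array([ 1.198,  0.3  ,  1.522, -0.   ,  1.321, -0.067]), 'joint_vel': array([ 0.001,  0.001,  0.   ,  0.001, -0.002, -0.   ]), 'tau': array([-3.0000e-03, -5.3181e+01, -3.5273e+01,  7.1000e-02,  2.4000e-02,
       -0.0000e+00]), 'ee_pos': array([0.165, 0.524, 0.2  ]), 'eef_rot': array([-1.571e+00,  1.000e-03,  1.265e+00]), 'force': array([ 0.587, -1.088,  0.137]), 'moment': array([-0.028,  0.036, -0.067]), 'grip_width': np.float64(0.094)}
scene 390.1470722932916 322.24345036646696 204.0917512768731 [[0.292, 0.956, -0.008, -0.187], [0.751, -0.235, -0.617, -0.344], [-0.592, 0.175, -0.787, 1.686], [0.0, 0.0, 0.0, 1.0]]
side 451.0174500892239 321.3826498385375 196.8097845090609 [[0.974, -0.227, 0.004, -0.523], [-0.113, -0.498, -0.86, 0.139], [0.197, 0.837, -0.511, 1.228], [0.0, 0.0, 0.0, 1.0]]
```

View pics/scene0.png

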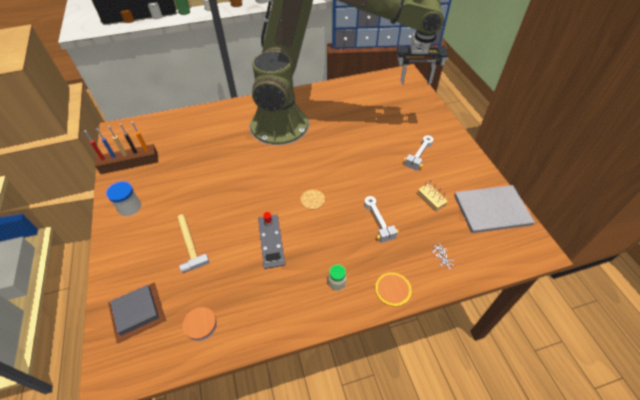

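View pics/side0.png

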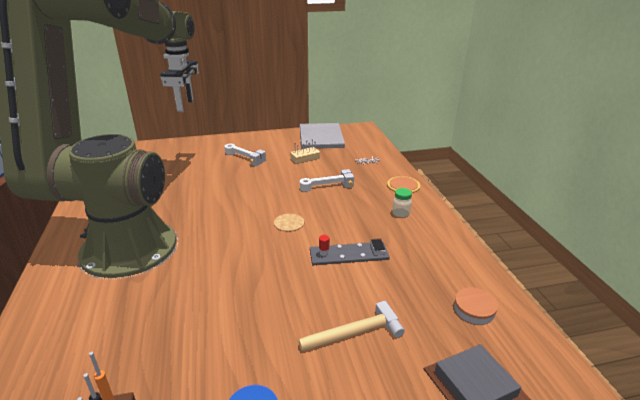

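The scene view shows red cap (268,216) on the dark mount, which has its rest at about (272,258), and the cork pad at (312,199).

- **Could be taken for the clamp:** arms at (380,220) and (418,153). The robot's right is the image left, so it's the (380,220) one. The hammer at (190,245) is not a clamp.
- **Could be taken for the pad:** the discs at (200,323) and (394,289). The cork one is (312,199).

I'll measure these and check with a close crop.

```bash
cat > h.py <<'E'
import numpy as np,cv2
from station import get_obs,cams
def ray(n,uv,c=None):
    c=c or cams.get_calibration(n); V=np.array(c["view"]); R,t=V[:3,:3],V[:3,3]
    x=(uv[0]-c["cx"])/c["fx"]; y=(uv[1]-c["cy"])/c["fy"]
    if n=="wrist":
        r=np.hypot(x,y); k=np.sin(r)/r if r>1e-9 else 1; d=np.array([x*k,y*k,np.cos(r)])
    else: d=np.array([x,y,1.])
    return -R.T@t, R.T@d
def plane(n,uv,z,c=None):
    o,d=ray(n,uv,c); return o+d*(z-o[2])/d[2]
def blobs(mask,amin=15):
    k,l,s,c=cv2.connectedComponentsWithStats(mask.astype(np.uint8))
    return [(c[i].round(1),s[i].tolist(),l==i) for i in range(1,k) if s[i][4]>=amin]
def world(n,d,c=None):
    c=c or cams.get_calibration(n); V=np.array(c["view"]); v,u=np.mgrid[:d.shape[0],:d.shape[1]]
    P=np.dstack([(u-c["cx"])/c["fx"]*d,(v-c["cy"])/c["fy"]*d,d])-V[:3,3]
    return P@V[:3,:3]
E
python3 - <<'E'
from h import *
p=cv2.imread("pics/scene0.png"); d=np.load("scene0_d.npy"); W=world("scene",d)
hsv=cv2.cvtColor(p,cv2.COLOR_BGR2HSV)
H,S,V=[hsv[:,:,i].astype(int) for i in range(3)]
red=((H<4)|(H>176))&(S>200)&(V>120)
for b in blobs(red[190:300,200:450],8): print("red",b[0]+[200,190],b[1])
def roi(m,u0,u1,v0,v1):
    z=np.zeros(m.shape,bool); z[v0:v1,u0:u1]=m[v0:v1,u0:u1]; return z
tall=(W[:,:,2]>0.006)&(d>0)
for nm,r in dict(mount=(240,300,205,280),clamp=(350,405,185,250),other=(395,440,125,175),burs=(410,455,170,215),jar=(320,355,255,300),ham=(165,215,205,280)).items():
    m=roi(tall,*r); bl=sorted(blobs(m),key=lambda b:-b[1][4])[0]; P=W[bl[2]]
    print(nm,bl[0],bl[1],"lo",P.min(0).round(3),"hi",P.max(0).round(3),"mean",P.mean(0).round(3))
print("pad table z",W[199,312],plane("scene",(312.5,199.5),.005))
for uv in ((200,320),(394,289)): print(W[uv[1],uv[0]])
a=cv2.resize(p[120:300,230:470],None,fx=3.2,fy=3.2,interpolation=cv2.INTER_CUBIC); cv2.imwrite("pics/crop1.png",a)
E
```

```text
red [267.1 217.1] [64, 23, 7, 9, 43]
mount [270.9 241. ] [258, 212, 28, 57, 1076] lo [ 0.471 -0.205  0.006] hi [ 0.681 -0.118  0.065] mean [ 0.583 -0.162  0.016]
clamp [380.8 222.2] [365, 197, 34, 46, 488] lo [0.515 0.178 0.006] hi [0.696 0.254 0.045] mean [0.629 0.211 0.029]
other [418.3 154.5] [404, 136, 29, 34, 347] lo [0.284 0.411 0.006] hi [0.431 0.57  0.045] mean [0.372 0.475 0.029]
burs [432.6 196.8] [418, 180, 30, 32, 447] lo [0.523 0.397 0.006] hi [0.631 0.471 0.072] mean [0.582 0.429 0.029]
jar [337.3 277.6] [329, 265, 18, 26, 389] lo [ 0.765 -0.026  0.006] hi [0.818 0.028 0.081] mean [ 0.799 -0.001  0.057]
ham [190.3 248.4] [178, 215, 32, 58, 621] lo [ 0.386 -0.458  0.006] hi [ 0.615 -0.371  0.032] mean [ 0.536 -0.421  0.022]
pad table z [0.4442966  0.02037811 0.00485169] [0.44720504 0.02144021 0.005     ]
[ 0.79316573 -0.4160089   0.02323056]
[0.86233538 0.16220945 0.00669843]
```

View pics/crop1.png

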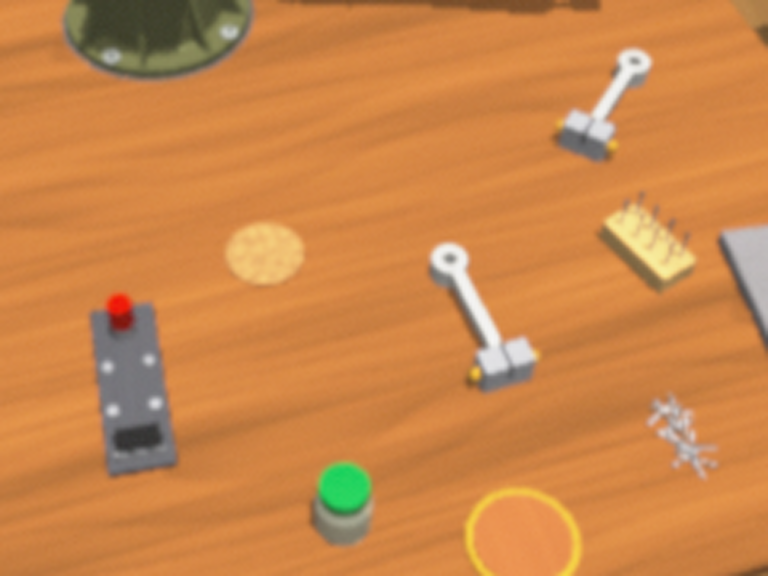

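The crop shows the chosen clamp's boss at crop (449,258) and its block at (507,357). The mount has its cap at (120,305) and rubber at (137,437), and the cork pad is at (265,253). The second arm, upper right, is the decoy. Next I'll measure each object's pose.

```bash
python3 - <<'E'
from h import *
p=cv2.imread("pics/scene0.png"); d=np.load("scene0_d.npy"); W=world("scene",d)
f=lambda a,b:(230+(a+.5)/3.2-.5,120+(b+.5)/3.2-.5)
boss=plane("scene",f(449,258),.030); blk=plane("scene",f(507,357),.040)
cap=plane("scene",f(120,304),.062); rest=plane("scene",f(137,437),.028); pad=plane("scene",f(265,253),.005)
for n,a in dict(boss=boss,blk=blk,cap=cap,rest=rest,pad=pad).items(): print(n,a.round(4))
for n,a,b in (("clamp",boss,blk),("mount",cap,rest)):
    v=(b-a)[:2]; print(n,"len",np.linalg.norm(v),"ang",np.degrees(np.arctan2(v[1],v[0])))
o=get_obs(); t=np.array(o["ee_pos"]); y=o["eef_rot"][2]
D=cap-t; print("tool shift",D[0]*np.cos(y)+D[1]*np.sin(y),-D[0]*np.sin(y)+D[1]*np.cos(y),"yaw",np.degrees(y))
E
```

```text
boss [0.531  0.2103 0.03  ]
blk [0.6786 0.2159 0.04  ]
cap [ 0.509  -0.1532  0.062 ]
rest [ 0.6508 -0.1702  0.028 ]
pad [0.4437 0.0223 0.005 ]
clamp len 0.14762645620109532 ang 2.183637293309611
mount len 0.14282632845756474 ang -6.825410722019857
tool shift -0.5426971183061793 -0.5314709133541697 yaw 72.48282031314965
```

```bash
python3 -m handwheel '[{"fingers":1,"x":-0.3,"y":0,"z":-0.3,"spin":0},{"fingers":1,"x":-0.3,"y":0,"z":-0.3,"spin":0},{"fingers":1,"x":-0.3,"y":0,"z":-0.3,"spin":0},{"fingers":1,"x":-0.3,"y":0,"z":-0.3,"spin":0},{"fingers":1,"x":-0.3,"y":0,"z":-0.3,"spin":0},{"fingers":1,"x":-0.3,"y":0,"z":-0.3,"spin":0},{"fingers":1,"x":-0.3,"y":0,"z":-0.3,"spin":0},{"fingers":1,"x":-0.3,"y":0,"z":-0.3,"spin":0},{"fingers":1,"x":-0.3,"y":0,"z":-0.3,"spin":0},{"fingers":1,"x":-0.3,"y":0,"z":-0.3,"spin":0}]'
python3 -m handwheel '[{"fingers":1,"x":-0.243,"y":0,"z":-0.231,"spin":-10.7},{"fingers":1,"x":-0.243,"y":0,"z":-0.231,"spin":-10.7},{"fingers":1,"x":-0.243,"y":0,"z":-0.231,"spin":-10.7},{"fingers":1,"x":-0.243,"y":0,"z":-0.231,"spin":-10.7},{"fingers":1,"x":-0.243,"y":0,"z":-0.231,"spin":-10.7},{"fingers":1,"x":-0.243,"y":0,"z":-0.231,"spin":-10.7},{"fingers":1,"x":-0.243,"y":0,"z":-0.231,"spin":-10.7},{"fingers":1,"x":-0.243,"y":0,"z":-0.231,"spin":-10.7},{"fingers":1,"x":-0.243,"y":0,"z":-0.231,"spin":-10.7},{"fingers":1,"x":-0.243,"y":0,"z":-0.231,"spin":-10.7}]'
python3 - <<'E'
from h import *
c=cams.get_calibration("wrist"); p,d=cams.camera("wrist"); cv2.imwrite("pics/w1.png",p[:,:,::-1]); np.save("w1.npy",d)
import pickle; pickle.dump(c,open("w1.pkl","wb")); V=np.array(c["view"]); print(c["fx"],c["cx"],c["cy"],-V[:3,:3].T@V[:3,3],V[2,:3])
print({k:np.round(v,4) for k,v in get_obs().items() if k in("ee_pos","eef_rot","qpos")})
E
```

```text
time_s: 1.1
ee_pos: [0.3622, 0.1459, 0.2008]
eef_rot: [-1.571, 0.0, 1.261]
force: [0.1, 0.5, 0.1]
grip_width: 0.0938
time_s: 2.1
ee_pos: [0.5083, -0.1518, 0.2009]
eef_rot: [-1.57, -0.0, 1.453]
force: [0.0, 0.7, -0.5]
grip_width: 0.094
309.70691628693146 317.55221395735884 205.99047696104637 [ 0.44226809 -0.14528861  0.38488939] [ 0.22764448 -0.02675128 -0.97337678]
{'qpos': array([-3.5930e-01,  2.5640e-01,  1.5762e+00,  1.0000e-04,  1.3090e+00,
       -1.8126e+00]), 'ee_pos': array([ 0.5083, -0.1518,  0.2011]), 'eef_rot': array([-1.5708e+00, -1.0000e-04,  1.4532e+00])}
```

View pics/w1.png

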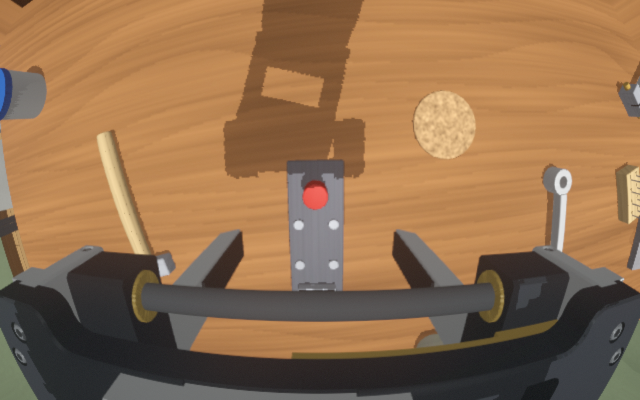

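Wrist view: cap (316,195) between the open fingers, mount plate upright in the image, pad (445,125), clamp boss (562,181). I'll refine cap, mount angle and pad from this picture.

```bash
cat >> h.py <<'E'
def wworld(d,c):
    V=np.array(c["view"]); v,u=np.mgrid[:d.shape[0],:d.shape[1]]
    x=(u-c["cx"])/c["fx"]; y=(v-c["cy"])/c["fy"]; r=np.hypot(x,y)+1e-9; k=np.tan(r)/r
    return (np.dstack([x*k*d,y*k*d,d])-V[:3,3])@V[:3,:3]
E
python3 - <<'E'
from h import *
import pickle
c=pickle.load(open("w1.pkl","rb")); d=np.load("w1.npy"); p=cv2.imread("pics/w1.png"); W=wworld(d,c)
hsv=cv2.cvtColor(p,cv2.COLOR_BGR2HSV); H,S,V=[hsv[:,:,i].astype(int) for i in range(3)]
red=((H<5)|(H>174))&(S>150)&(V>80); red[:170]=0; red[230:]=0
top=red&(W[:,:,2]>.057); P=W[top]; print("cap top",top.sum(),P.min(0).round(4),P.max(0).round(4),((P.min(0)+P.max(0))/2).round(4))
# plate edges: top surface z~.01, dark, low saturation
pl=(S<90)&(V<140)&(abs(W[:,:,2]-.010)<.004); pl[:,:280]=0; pl[:,352:]=0; pl[:155]=0; pl[292:]=0
b=max(blobs(pl),key=lambda b:b[1][4]); print(b[1])
E_=[]
for v in range(215,285,5):
    u=np.where(b[2][v])[0]; a=plane("wrist",(u[0]-.5,v),.01,c); e=plane("wrist",(u[-1]+.5,v),.01,c); E_.append((a+e)/2); w=np.linalg.norm(a-e)
    if v%20==0: print(v,"width",w.round(4))
E_=np.array(E_); k,m=np.polyfit(E_[:,0],E_[:,1],1); cx=((P.min(0)+P.max(0))/2)
print("mount ang",np.degrees(np.arctan(k)),"centreline y at cap x",k*cx[0]+m)
sc=(V>190)&(S<50); sc[:,:285]=0; sc[:,350:]=0; sc[:210]=0; sc[285:]=0
for q in blobs(sc,10): print("screw",q[0],plane("wrist",q[0],.012,c).round(4))
ck=(np.abs(W[:,:,2]-.005)<.0035)&(H>12)&(H<26)&(V>170); ck[:,:395]=0;ck[:,495:]=0;ck[:75]=0;ck[180:]=0
q=max(blobs(cv2.morphologyEx(ck.astype(np.uint8),cv2.MORPH_OPEN,np.ones((5,5)))),key=lambda b:b[1][4]); Q=W[q[2]]
print("pad",q[0],q[1],Q.min(0).round(3),Q.max(0).round(3),plane("wrist",(444.5,125),.005,c))
E
```

```text
cap top 474 [ 0.4423 -0.1685  0.0572] [ 0.52   -0.1434  0.3849] [ 0.4811 -0.1559  0.2211]
[287, 160, 57, 131, 3413]
220 width 0.0681
240 width 0.0681
260 width 0.067
280 width 0.0688
mount ang -5.466426954210732 centreline y at cap x -0.15387318080735554
screw [298.2 224.9] [ 0.5509 -0.1826  0.012 ]
screw [333.3 224.2] [ 0.5551 -0.1386  0.012 ]
screw [299.4 265. ] [ 0.6058 -0.1885  0.012 ]
screw [333.1 264.5] [ 0.6102 -0.1445  0.012 ]
pad [444.  124.5] [414, 91, 62, 68, 3323] [ 0.399 -0.024  0.002] [0.488 0.064 0.008] [0.44405037 0.01862057 0.005     ]
```

Cap centre comes out at about (0.507, -0.156), mount angle about -5.6°, pad about (0.444, 0.020). These agree with the scene view to within 3 mm. Going down to grip the cap.

```bash
python3 -m handwheel '[{"fingers":1,"x":-0.004,"y":0.05,"z":0.001,"spin":-1},{"fingers":1,"x":-0.004,"y":0.1,"z":0.001,"spin":-1},{"fingers":1,"x":-0.004,"y":0.13,"z":0.001,"spin":-1},{"fingers":1,"x":-0.004,"y":0.149,"z":0.001,"spin":-1},{"fingers":1,"x":-0.004,"y":0.149,"z":0.001,"spin":-1},{"fingers":-1,"x":-0.004,"y":0.149,"z":0.001,"spin":-1},{"fingers":-1,"x":-0.004,"y":0.149,"z":0.001,"spin":-1},{"fingers":-1,"x":-0.004,"y":0.149,"z":0.001,"spin":-1},{"fingers":-1,"x":-0.004,"y":0.149,"z":0.001,"spin":-1},{"fingers":-1,"x":-0.004,"y":0.149,"z":0.001,"spin":-1}]' 15
python3 -m handwheel '[{"fingers":-1,"x":0,"y":0,"z":0,"spin":0},{"fingers":-1,"x":0,"y":0,"z":0,"spin":0},{"fingers":-1,"x":0,"y":-0.01,"z":0,"spin":0},{"fingers":-1,"x":0,"y":-0.03,"z":0,"spin":0},{"fingers":-1,"x":0,"y":-0.05,"z":0,"spin":0},{"fingers":-1,"x":0,"y":-0.07,"z":0,"spin":0},{"fingers":-1,"x":0,"y":-0.08,"z":0,"spin":0},{"fingers":-1,"x":0,"y":-0.08,"z":0,"spin":0},{"fingers":-1,"x":0,"y":-0.08,"z":0,"spin":0},{"fingers":-1,"x":0,"y":-0.08,"z":0,"spin":0}]'
python3 - <<'E'
from h import *
p,d=cams.camera("side"); W=world("side",d); cv2.imwrite("pics/s2.png",p[:,:,::-1])
h=cv2.cvtColor(p,cv2.COLOR_RGB2HSV); red=((h[:,:,0]<5)|(h[:,:,0]>174))&(h[:,:,1]>150)&(h[:,:,2]>80); red[:130]=0; red[280:]=0
for b in blobs(red): 
    P=W[b[2]]; print(b[0],b[1],np.percentile(P,2,axis=0).round(3),np.percentile(P,98,axis=0).round(3))
o=get_obs(); t=np.array(o["ee_pos"]); y=o["eef_rot"][2]; D=np.array([.444,.02,0])-t
print(t,np.degrees(y),"shift",D[0]*np.cos(y)+D[1]*np.sin(y),-D[0]*np.sin(y)+D[1]*np.cos(y))
E
```

```text
time_s: 3.15
ee_pos: [0.5072, -0.1571, 0.0524]
eef_rot: [-1.571, 0.0, 1.469]
force: [-0.2, -0.6, 0.3]
grip_width: 0.0576
time_s: 4.15
ee_pos: [0.5066, -0.1569, 0.131]
eef_rot: [-1.569, -0.0, 1.469]
force: [0.5, -0.8, -0.5]
grip_width: 0.0006
[323.7 242.2] [319, 235, 10, 15, 134] [ 0.494 -0.169  0.034] [ 0.517 -0.147  0.066]
[ 0.50663352 -0.15690608  0.13102344] 84.17844216679643 shift 0.16964075016136804 0.080254188758314
```

The fingers close more slowly than I allowed (about 73 mm/s). They shut after the lift had begun, and the cap is still on its spigot. Repeating with a narrower opening and a longer wait.

```bash
python3 -m handwheel '[{"fingers":0.3,"x":0,"y":0,"z":0,"spin":0},{"fingers":0.3,"x":0,"y":0,"z":0,"spin":0},{"fingers":0.3,"x":0,"y":0,"z":0,"spin":0},{"fingers":0.3,"x":0,"y":0,"z":0,"spin":0},{"fingers":0.3,"x":0,"y":0,"z":0,"spin":0},{"fingers":0.3,"x":0,"y":0,"z":0,"spin":0},{"fingers":0.3,"x":0,"y":0,"z":0,"spin":0},{"fingers":0.3,"x":0,"y":0,"z":0,"spin":0},{"fingers":0.3,"x":0,"y":0,"z":0,"spin":0},{"fingers":0.3,"x":0,"y":0,"z":0,"spin":0}]'
python3 -m handwheel '[{"fingers":0.3,"x":0,"y":0.04,"z":0,"spin":0},{"fingers":0.3,"x":0,"y":0.079,"z":0,"spin":0},{"fingers":0.3,"x":0,"y":0.079,"z":0,"spin":0},{"fingers":-1,"x":0,"y":0.079,"z":0,"spin":0},{"fingers":-1,"x":0,"y":0.079,"z":0,"spin":0},{"fingers":-1,"x":0,"y":0.079,"z":0,"spin":0},{"fingers":-1,"x":0,"y":0.079,"z":0,"spin":0},{"fingers":-1,"x":0,"y":0.079,"z":0,"spin":0},{"fingers":-1,"x":0,"y":0.079,"z":0,"spin":0},{"fingers":-1,"x":0,"y":0.079,"z":0,"spin":0}]' 15
```

```text
time_s: 5.2
ee_pos: [0.507, -0.157, 0.132]
eef_rot: [-1.571, 0.0, 1.469]
force: [-0.1, 0.3, -0.0]
grip_width: 0.0608
time_s: 6.2
ee_pos: [0.5075, -0.157, 0.0537]
eef_rot: [-1.572, -0.0, 1.469]
force: [-0.3, 3.4, 7.3]
grip_width: 0.0271
```

```bash
python3 -m handwheel '[{"fingers":-1,"x":0,"y":0,"z":0,"spin":0},{"fingers":-1,"x":0,"y":-0.02,"z":0,"spin":0},{"fingers":-1,"x":0,"y":-0.04,"z":0,"spin":0},{"fingers":-1,"x":0,"y":-0.06,"z":0,"spin":0},{"fingers":-1,"x":0,"y":-0.06,"z":0,"spin":0},{"fingers":-1,"x":0.03,"y":-0.06,"z":0.014,"spin":0},{"fingers":-1,"x":0.07,"y":-0.06,"z":0.033,"spin":0},{"fingers":-1,"x":0.11,"y":-0.06,"z":0.052,"spin":0},{"fingers":-1,"x":0.15,"y":-0.06,"z":0.07,"spin":0},{"fingers":-1,"x":0.17,"y":-0.06,"z":0.08,"spin":0}]'
python3 - <<'E'
from h import *
p,d=cams.camera("side"); W=world("side",d); cv2.imwrite("pics/s3.png",cv2.resize(p[100:340,180:500,::-1],None,fx=2.4,fy=2.4))
h=cv2.cvtColor(p,cv2.COLOR_RGB2HSV); red=((h[:,:,0]<5)|(h[:,:,0]>174))&(h[:,:,1]>150)&(h[:,:,2]>80); red[:130]=0; red[280:]=0
for b in blobs(red,8): 
    P=W[b[2]]; print(b[0],b[1],np.percentile(P,2,axis=0).round(3),np.percentile(P,98,axis=0).round(3))
o=get_obs(); print(o["ee_pos"],o["eef_rot"],o["grip_width"],o["force"])
E
```

```text
time_s: 7.2
ee_pos: [0.4431, 0.0225, 0.1121]
eef_rot: [-1.57, -0.0, 1.471]
force: [0.8, -0.5, -0.8]
grip_width: 0.0273
[287.  194.4] [283, 187, 9, 12, 58] [0.43  0.008 0.092] [0.452 0.023 0.122]
[0.44257519 0.02374692 0.11205313] [-1.56918112e+00 -3.78280576e-04  1.47135886e+00] 0.02707607682972385 [0.55129157 0.17006937 0.42612494]
```

View pics/s3.png

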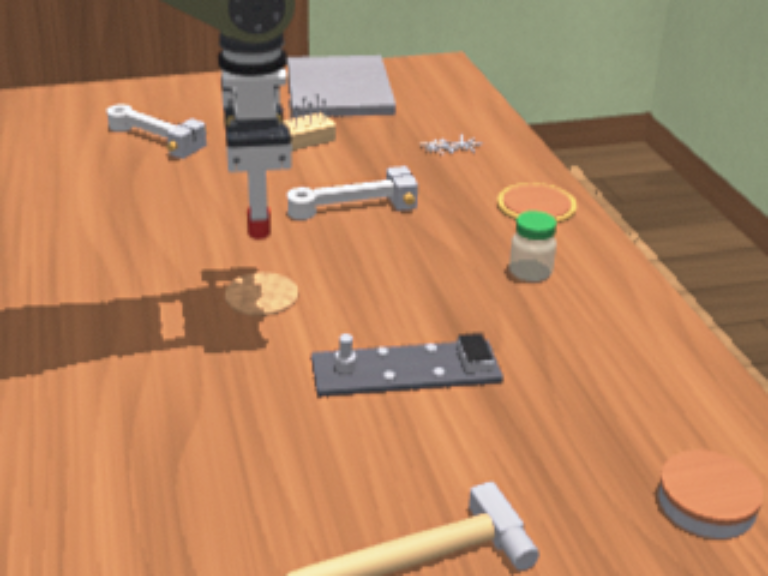

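Picture: the cap is held upright in the fingers at crop (259,222), and the spigot is bare. Cap rim is 24 mm under the TCP. Setting it down on the pad.

```bash
python3 -m handwheel '[{"fingers":-1,"x":0,"y":0.04,"z":0,"spin":0},{"fingers":-1,"x":0,"y":0.065,"z":0,"spin":0},{"fingers":-1,"x":0,"y":0.075,"z":0,"spin":0},{"fingers":-1,"x":0,"y":0.081,"z":0,"spin":0},{"fingers":-1,"x":0,"y":0.082,"z":0,"spin":0},{"fingers":-1,"x":0,"y":0.082,"z":0,"spin":0},{"fingers":0.2,"x":0,"y":0.082,"z":0,"spin":0},{"fingers":0.2,"x":0,"y":0.082,"z":0,"spin":0},{"fingers":0.2,"x":0,"y":0.082,"z":0,"spin":0},{"fingers":0.2,"x":0,"y":0.082,"z":0,"spin":0}]'
python3 -m handwheel '[{"fingers":0.2,"x":0,"y":0,"z":0,"spin":0},{"fingers":0.2,"x":0,"y":-0.03,"z":0,"spin":0},{"fingers":0.2,"x":0,"y":-0.07,"z":0,"spin":0},{"fingers":0.2,"x":0,"y":-0.12,"z":0,"spin":0},{"fingers":0.2,"x":0,"y":-0.17,"z":0,"spin":0},{"fingers":0.2,"x":0,"y":-0.17,"z":0,"spin":0},{"fingers":0.2,"x":0,"y":-0.17,"z":0,"spin":0},{"fingers":0.2,"x":0,"y":-0.17,"z":0,"spin":0},{"fingers":0.2,"x":0,"y":-0.17,"z":0,"spin":0},{"fingers":0.2,"x":0,"y":-0.17,"z":0,"spin":0}]'
python3 - <<'E'
from h import *
import pickle
p,d=cams.camera("side"); W=world("side",d)
h=cv2.cvtColor(p,cv2.COLOR_RGB2HSV); red=((h[:,:,0]<5)|(h[:,:,0]>174))&(h[:,:,1]>150)&(h[:,:,2]>80); red[:130]=0; red[280:]=0
for b in blobs(red,8): 
    P=W[b[2]]; print(b[0],b[1],np.percentile(P,2,axis=0).round(3),np.percentile(P,98,axis=0).round(3))
c=cams.get_calibration("wrist"); p,d=cams.camera("wrist"); cv2.imwrite("pics/w4.png",p[:,:,::-1]); np.save("w4.npy",d); pickle.dump(c,open("w4.pkl","wb"))
o=get_obs(); t=np.array(o["ee_pos"]); y=o["eef_rot"][2]; D=np.array([.631,.213,0])-t
print(t,np.degrees(y),"shift",D[0]*np.cos(y)+D[1]*np.sin(y),-D[0]*np.sin(y)+D[1]*np.cos(y))
E
```

```text
time_s: 8.25
ee_pos: [0.4447, 0.0202, 0.0311]
eef_rot: [-1.571, 0.0, 1.469]
force: [-0.3, -0.1, -0.3]
grip_width: 0.0548
time_s: 9.25
ee_pos: [0.4443, 0.0202, 0.2]
eef_rot: [-1.569, 0.0, 1.469]
force: [-0.1, -0.6, -0.6]
grip_width: 0.0564
[288.9 216. ] [285, 210, 9, 13, 104] [0.432 0.005 0.011] [0.456 0.03  0.044]
[0.44445463 0.02017377 0.20036184] 84.17569968822269 shift 0.21076110533457637 -0.16601471075225138
```

View pics/w4.png

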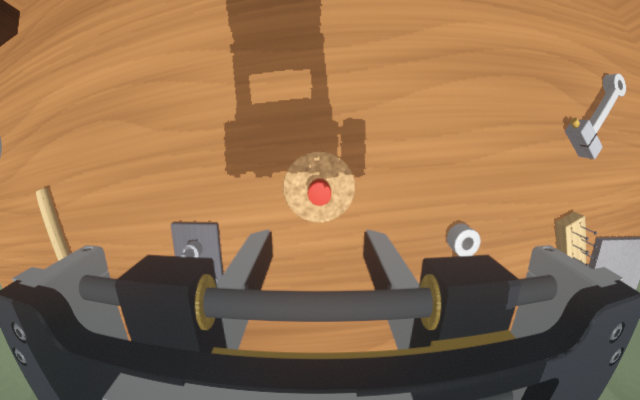

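Picture: the cap stands at (319,194), centred on the cork pad (319,187), with its depth top at 0.044 m as expected. The fingers are clear of it. Moving above the clamp for a close look.

```bash
python3 -m handwheel '[{"fingers":0.2,"x":0.208,"y":0,"z":-0.135,"spin":-8},{"fingers":0.2,"x":0.208,"y":0,"z":-0.135,"spin":-8},{"fingers":0.2,"x":0.208,"y":0,"z":-0.135,"spin":-8},{"fingers":0.2,"x":0.208,"y":0,"z":-0.135,"spin":-8},{"fingers":0.2,"x":0.208,"y":0,"z":-0.135,"spin":-8},{"fingers":0.2,"x":0.208,"y":0,"z":-0.135,"spin":-8},{"fingers":0.2,"x":0.208,"y":0,"z":-0.135,"spin":-8},{"fingers":0.2,"x":0.208,"y":0,"z":-0.135,"spin":-8},{"fingers":0.2,"x":0.208,"y":0,"z":-0.135,"spin":-8},{"fingers":0.2,"x":0.208,"y":0,"z":-0.135,"spin":-8}]'
python3 - <<'E'
from h import *
import pickle
c=cams.get_calibration("wrist"); p,d=cams.camera("wrist"); cv2.imwrite("pics/w5.png",p[:,:,::-1]); np.save("w5.npy",d); pickle.dump(c,open("w5.pkl","wb"))
p=p[:,:,::-1]; W=wworld(d,c); h=cv2.cvtColor(p,cv2.COLOR_BGR2HSV).astype(int); S,V=h[:,:,1],h[:,:,2]
m=(d>0)&(W[:,:,2]>.026)&(W[:,:,2]<.05)&(S<60); m[:,:250]=0; m[:,390:]=0
for b in blobs(m,60): 
    P=W[b[2]]; print(b[0],b[1],np.percentile(P,1,axis=0).round(4),np.percentile(P,99,axis=0).round(4))
b=max(blobs(m),key=lambda b:b[1][4]); P=W[b[2]]
for a in np.arange(.50,.72,.01):
    q=P[(P[:,0]>=a)&(P[:,0]<a+.01)]
    if len(q)>3: print(a.round(2),len(q),q[:,1].min().round(4),q[:,1].max().round(4),q[:,2].mean().round(4))
o=get_obs(); print(o["ee_pos"],np.degrees(o["eef_rot"]))
E
```

```text
time_s: 10.35
ee_pos: [0.5999, 0.2127, 0.2017]
eef_rot: [-1.572, -0.0, 1.608]
force: [-1.4, 0.0, -0.2]
grip_width: 0.0564
[317.7 202.8] [295, 116, 46, 151, 3020] [0.5148 0.1884 0.0281] [0.6899 0.2406 0.0415]
0.51 136 0.1942 0.2238 0.0302
0.52 203 0.1899 0.2288 0.0301
0.53 185 0.1901 0.229 0.0301
0.54 204 0.1938 0.227 0.0302
0.55 109 0.2033 0.217 0.032
0.56 103 0.2037 0.2166 0.0321
0.57 101 0.204 0.217 0.032
0.58 107 0.2044 0.2174 0.0321
0.59 100 0.2047 0.2178 0.0322
0.6 103 0.2051 0.2183 0.0321
0.61 96 0.2054 0.2187 0.032
0.62 95 0.2058 0.2191 0.032
0.63 96 0.2061 0.2195 0.0321
0.64 94 0.2064 0.2199 0.032
0.65 98 0.2067 0.2204 0.032
0.66 467 0.1864 0.2413 0.0378
0.67 354 0.1871 0.2417 0.0402
0.68 343 0.1873 0.2425 0.0401
0.69 26 0.1874 0.2179 0.0398
[0.59996938 0.21280718 0.20164143] [-9.00501002e+01 -1.12705379e-02  9.21362670e+01]
```

View pics/w5.png

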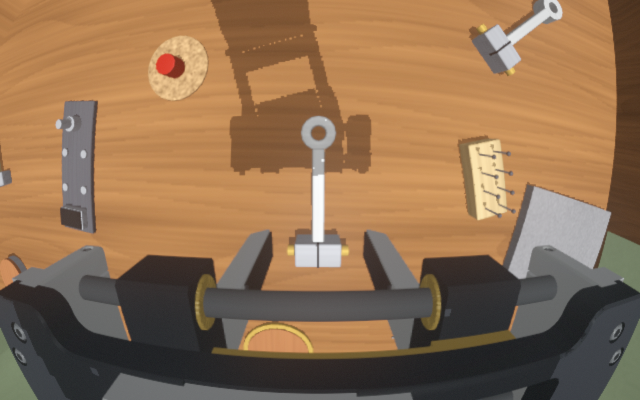

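Picture: the clamp sits centred below, with its boss at (318,132), bar along column 318, and block at (318,250). The decoy is at (520,35). The bar lies at 2.2° with bore about (0.535, 0.2095), so the balance point is about (0.635, 0.213). Heights 30/32/40 mm match the sizes given. Going down to grip.

```bash
python3 -m handwheel '[{"fingers":0.2,"x":-0.001,"y":0.02,"z":-0.035,"spin":0},{"fingers":0.2,"x":-0.001,"y":0.06,"z":-0.035,"spin":0},{"fingers":0.2,"x":-0.001,"y":0.1,"z":-0.035,"spin":0},{"fingers":0.2,"x":-0.001,"y":0.14,"z":-0.035,"spin":0},{"fingers":0.2,"x":-0.001,"y":0.165,"z":-0.035,"spin":0},{"fingers":0.2,"x":-0.001,"y":0.178,"z":-0.035,"spin":0},{"fingers":0.2,"x":-0.001,"y":0.178,"z":-0.035,"spin":0},{"fingers":0.2,"x":-0.001,"y":0.178,"z":-0.035,"spin":0},{"fingers":-1,"x":-0.001,"y":0.178,"z":-0.035,"spin":0},{"fingers":-1,"x":-0.001,"y":0.178,"z":-0.035,"spin":0}]' 42
python3 -m handwheel '[{"fingers":-1,"x":0,"y":0,"z":0,"spin":0},{"fingers":-1,"x":0,"y":0,"z":0,"spin":0},{"fingers":-1,"x":0,"y":0,"z":0,"spin":0},{"fingers":-1,"x":0,"y":0,"z":0,"spin":0},{"fingers":-1,"x":0,"y":0,"z":0,"spin":0},{"fingers":-1,"x":0,"y":0,"z":0,"spin":0},{"fingers":-1,"x":0,"y":0,"z":0,"spin":0},{"fingers":-1,"x":0,"y":0,"z":0,"spin":0},{"fingers":-1,"x":0,"y":0,"z":0,"spin":0},{"fingers":-1,"x":0,"y":0,"z":0,"spin":0}]'
python3 - <<'E'
from h import *
import pickle
for n in ("w4","w5"):
    c=pickle.load(open(n+".pkl","rb")); d=np.load(n+".npy"); W=wworld(d,c)
    z=W[:,:,2]; m=(d>0)&(abs(W[:,:,0]-.507)<.04)&(abs(W[:,:,1]+.156)<.04)&(z>.049)&(z<.056)
    P=W[m]; print(n,m.sum(),P.min(0).round(4) if len(P) else "",P.max(0).round(4) if len(P) else "",P.mean(0).round(4) if len(P) else "")
    m=(d>0)&(abs(W[:,:,0]-.65)<.04)&(abs(W[:,:,1]+.17)<.04)&(z>.024)&(z<.032); P=W[m]
    if len(P): print(" rest",m.sum(),P.min(0).round(4),P.max(0).round(4),P.mean(0).round(4))
E
```

```text
time_s: 11.4
ee_pos: [0.6357, 0.2139, 0.0244]
eef_rot: [-1.573, -0.0, 1.609]
force: [-1.2, -0.7, -0.3]
grip_width: 0.044
time_s: 12.4
ee_pos: [0.6351, 0.2138, 0.023]
eef_rot: [-1.571, -0.0, 1.609]
force: [-0.1, 0.7, 1.5]
grip_width: 0.0128
w4 10 [ 0.5003 -0.1592  0.05  ] [ 0.5035 -0.1508  0.052 ] [ 0.5017 -0.154   0.051 ]
w5 52 [ 0.5011 -0.1621  0.0491] [ 0.5141 -0.1469  0.0541] [ 0.5081 -0.1539  0.0518]
 rest 397 [ 0.634  -0.1955  0.0241] [ 0.6682 -0.1437  0.0303] [ 0.651  -0.1678  0.0278]
```

Gripped at 12.8 mm opening. Lifting slowly and checking that it is level.

```bash
python3 -m handwheel '[{"fingers":-1,"x":0,"y":-0.005,"z":0,"spin":0},{"fingers":-1,"x":0,"y":-0.015,"z":0,"spin":0},{"fingers":-1,"x":0,"y":-0.03,"z":0,"spin":0},{"fingers":-1,"x":0,"y":-0.05,"z":0,"spin":0},{"fingers":-1,"x":0,"y":-0.07,"z":0,"spin":0},{"fingers":-1,"x":0,"y":-0.09,"z":0,"spin":0},{"fingers":-1,"x":0,"y":-0.11,"z":0,"spin":0},{"fingers":-1,"x":0,"y":-0.12,"z":0,"spin":0},{"fingers":-1,"x":0,"y":-0.12,"z":0,"spin":0},{"fingers":-1,"x":0,"y":-0.12,"z":0,"spin":0}]'
cat >> h.py <<'E'
def clampfit():
    c=cams.get_calibration("wrist"); o=get_obs(); p,d=cams.camera("wrist"); W=wworld(d,c)
    t=np.array(o["ee_pos"]); y=o["eef_rot"][2]; D=W-t
    L=np.dstack([D[...,0]*np.cos(y)+D[...,1]*np.sin(y),D[...,0]*np.sin(y)-D[...,1]*np.cos(y),D[...,2]]) # tool x, forward(-tool z), up
    h=cv2.cvtColor(p,cv2.COLOR_RGB2HSV).astype(int)
    m=(d>0)&(abs(L[...,0])<.035)&(L[...,1]>-.13)&(L[...,1]<-.03)&(abs(L[...,2])<.05)&(h[...,1]<60)
    P=L[m]; bar=P[(P[:,1]>-.075)&(abs(P[:,0])<.012)]; boss=P[P[:,1]<-.078]
    k=np.polyfit(bar[:,1],bar[:,2],1); b=(np.percentile(boss,1,axis=0)+np.percentile(boss,99,axis=0))/2
    bx=boss[:,1].min()+.02; q=np.polyfit(bar[:,1],bar[:,0],1)
    print("n",len(bar),len(boss),"pitch slope",k[0].round(4),"bar top z rel TCP",bar[:,2].mean().round(4),"boss top",np.median(boss[:,2]).round(4),"boss fwd",bx.round(4),"side",b[0].round(4),"bar dir",q[0].round(4))
    f=np.array([np.sin(y),-np.cos(y)]); s=np.array([np.cos(y),np.sin(y)])
    B=t[:2]+f*bx+s*b[0]; print("TCP",t.round(4),"yaw",np.degrees(y).round(2),"bore",B.round(4),"F",np.round(o["force"],1),"w",o["grip_width"].round(4))
    return p[:,:,::-1],d,c
E
python3 -c "
from h import *
p,d,c=clampfit(); cv2.imwrite('pics/w6.png',p)"
```

```text
time_s: 13.4
ee_pos: [0.6348, 0.2136, 0.1423]
eef_rot: [-1.57, 0.0, 1.609]
force: [0.1, -0.1, -6.5]
grip_width: 0.013
n 1886 3377 pitch slope 0.0017 bar top z rel TCP 0.009 boss top 0.0069 boss fwd -0.1027 side -0.001 bar dir -0.0044Traceback (most recent call last):
  File "<string>", line 3, in <module>
    p,d,c=clampfit(); cv2.imwrite('pics/w6.png',p)
          ~~~~~~~~^^
  File "h.py", line 34, in clampfit
    B=t[:2]+f*bx+s*b[0]; print("TCP",t.round(4),"yaw",np.degrees(y).round(2),"bore",B.round(4),"F",np.round(o["force"],1),"w",o["grip_width"].round(4))
                                                                                                                              ^^^^^^^^^^^^^^^^^^^^^
AttributeError: 'float' object has no attribute 'round'
```

The clamp is level (slope 0.002), with the bore about 101 mm behind the TCP and 6.5 N carried. Carrying it over to the mount at the same height.

```bash
sed -i 's/o\["grip_width"\].round(4)/round(float(o["grip_width"]),4)/; s/np.degrees(y).round(2)/round(float(np.degrees(y)),2)/' h.py
python3 -m handwheel '[{"fingers":-1,"x":-0.015,"y":0,"z":0.0017,"spin":0.3},{"fingers":-1,"x":-0.05,"y":0,"z":0.0055,"spin":1},{"fingers":-1,"x":-0.1,"y":0,"z":0.011,"spin":2},{"fingers":-1,"x":-0.15,"y":0,"z":0.0166,"spin":3},{"fingers":-1,"x":-0.2,"y":0,"z":0.022,"spin":4},{"fingers":-1,"x":-0.25,"y":0,"z":0.0277,"spin":5},{"fingers":-1,"x":-0.3,"y":0,"z":0.033,"spin":6},{"fingers":-1,"x":-0.345,"y":0,"z":0.038,"spin":7},{"fingers":-1,"x":-0.37,"y":0,"z":0.041,"spin":7.5},{"fingers":-1,"x":-0.377,"y":0,"z":0.042,"spin":7.7}]'
python3 -m handwheel '[{"fingers":-1,"x":0,"y":0,"z":0,"spin":0},{"fingers":-1,"x":0,"y":0,"z":0,"spin":0},{"fingers":-1,"x":0,"y":0,"z":0,"spin":0},{"fingers":-1,"x":0,"y":0,"z":0,"spin":0},{"fingers":-1,"x":0,"y":0,"z":0,"spin":0},{"fingers":-1,"x":0,"y":0,"z":0,"spin":0},{"fingers":-1,"x":0,"y":0,"z":0,"spin":0},{"fingers":-1,"x":0,"y":0,"z":0,"spin":0},{"fingers":-1,"x":0,"y":0,"z":0,"spin":0},{"fingers":-1,"x":0,"y":0,"z":0,"spin":0}]'
python3 - <<'E'
from h import *
p,d,c=clampfit(); cv2.imwrite('pics/w7.png',p)
p,d=cams.camera("side"); a=cv2.resize(p[110:310,200:500,::-1],None,fx=2.6,fy=2.6,interpolation=cv2.INTER_CUBIC)
cv2.imwrite("pics/s7.png",a)
E
```

```text
time_s: 14.45
ee_pos: [0.6062, -0.168, 0.1421]
eef_rot: [-1.569, 0.0, 1.471]
force: [0.0, -0.0, -5.0]
grip_width: 0.0132
time_s: 15.45
ee_pos: [0.6074, -0.1646, 0.143]
eef_rot: [-1.571, -0.0, 1.474]
force: [0.4, 0.3, -6.4]
grip_width: 0.0129
n 1884 3375 pitch slope 0.003 bar top z rel TCP 0.0089 boss top 0.0067 boss fwd -0.1028 side -0.0011 bar dir -0.0054
TCP [ 0.6074 -0.1646  0.143 ] yaw 84.48 bore [ 0.505  -0.1557] F [ 0.4  0.3 -6.4] w 0.0129
```

View pics/s7.png

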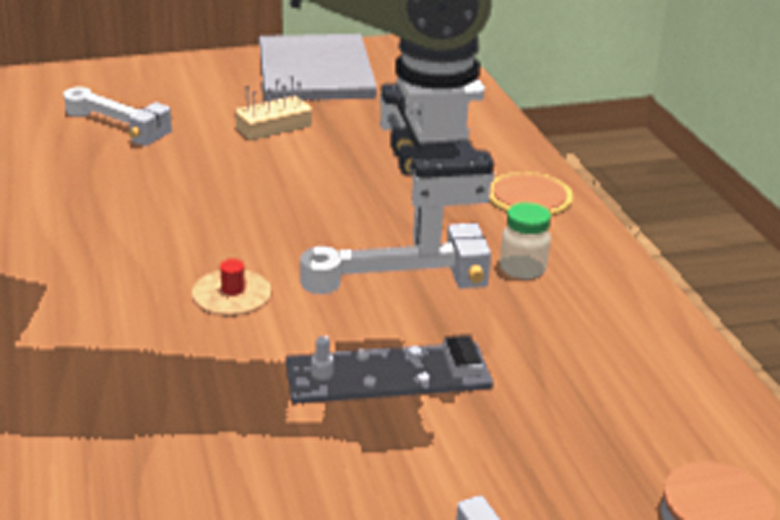

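View pics/w7.png

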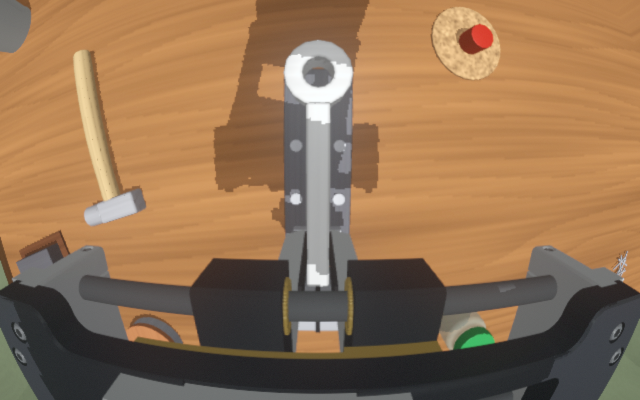

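Pictures: the clamp hangs level over the mount. In the side crop the boss (322,268) is above the spigot (322,345), and the block (470,255) is above the rest (463,350). The cap is upright on the pad. Lowering to the asked height.

```bash
python3 -m handwheel '[{"fingers":-1,"x":0,"y":0.004,"z":-0.001,"spin":0},{"fingers":-1,"x":0,"y":0.01,"z":-0.001,"spin":0},{"fingers":-1,"x":0,"y":0.018,"z":-0.001,"spin":0},{"fingers":-1,"x":0,"y":0.026,"z":-0.001,"spin":0},{"fingers":-1,"x":0,"y":0.033,"z":-0.001,"spin":0},{"fingers":-1,"x":0,"y":0.037,"z":-0.001,"spin":0},{"fingers":-1,"x":0,"y":0.038,"z":-0.001,"spin":0},{"fingers":-1,"x":0,"y":0.038,"z":-0.001,"spin":0},{"fingers":-1,"x":0,"y":0.038,"z":-0.001,"spin":0},{"fingers":-1,"x":0,"y":0.038,"z":-0.001,"spin":0}]'
python3 -m handwheel '[{"fingers":-1,"x":0,"y":0,"z":0,"spin":0},{"fingers":-1,"x":0,"y":0,"z":0,"spin":0},{"fingers":-1,"x":0,"y":0,"z":0,"spin":0},{"fingers":-1,"x":0,"y":0,"z":0,"spin":0},{"fingers":-1,"x":0,"y":0,"z":0,"spin":0},{"fingers":-1,"x":0,"y":0,"z":0,"spin":0},{"fingers":-1,"x":0,"y":0,"z":0,"spin":0},{"fingers":-1,"x":0,"y":0,"z":0,"spin":0},{"fingers":-1,"x":0,"y":0,"z":0,"spin":0},{"fingers":-1,"x":0,"y":0,"z":0,"spin":0}]'
python3 - <<'E'
from h import *
p,d,c=clampfit()
q,e=cams.camera("scene"); W=world("scene",e); ok=e>0
for n,x,y,r,z0,z1 in (("block",.651,-.169,.045,.095,.13),("boss",.507,-.155,.03,.09,.13),("jar",.795,0,.05,.06,.09),("burs",.578,.43,.08,.006,.075),("ham",.536,-.421,.13,.006,.04),("cap",.444,.02,.03,.01,.06)):
    m=ok&(np.hypot(W[...,0]-x,W[...,1]-y)<r)&(W[...,2]>z0)&(W[...,2]<z1); P=W[m]
    print(n,len(P),((P.min(0)+P.max(0))/2).round(4),P.min(0).round(3),P.max(0).round(3)) if len(P) else print(n,0)
E
```

```text
time_s: 16.55
ee_pos: [0.6086, -0.1647, 0.1053]
eef_rot: [-1.571, 0.0, 1.474]
force: [0.8, 1.0, -5.2]
grip_width: 0.0133
time_s: 17.55
ee_pos: [0.6084, -0.1647, 0.105]
eef_rot: [-1.571, 0.0, 1.474]
force: [0.2, 0.0, -5.7]
grip_width: 0.0131
n 1883 3369 pitch slope 0.0028 bar top z rel TCP 0.0089 boss top 0.0068 boss fwd -0.1024 side -0.001 bar dir -0.0048
TCP [ 0.6084 -0.1647  0.105 ] yaw 84.48 bore [ 0.5064 -0.1558] F [ 0.2  0.  -5.7] w 0.0131
block 327 [ 0.6379 -0.1692  0.1125] [ 0.606 -0.206  0.095] [ 0.67  -0.132  0.13 ]
boss 2 [ 0.5358 -0.1566  0.1123] [ 0.536 -0.16   0.111] [ 0.536 -0.154  0.113]
jar 220 [0.79   0.0017 0.0702] [ 0.766 -0.022  0.06 ] [0.814 0.026 0.08 ]
burs 452 [0.5783 0.423  0.0388] [0.514 0.376 0.006] [0.642 0.47  0.071]
ham 603 [ 0.5257 -0.4091  0.0192] [ 0.409 -0.502  0.006] [ 0.643 -0.316  0.032]
cap 78 [0.4436 0.0219 0.0284] [0.417 0.009 0.01 ] [0.471 0.035 0.047]
```

Bore is about (0.506, -0.156) against the spigot at (0.507, -0.155), the block about (0.652, -0.169) against the rest at (0.651, -0.168), and the underside about 30 mm over the tip. Handing in.

```bash
python3 -c "
from station import workorder,get_obs
print(workorder.hand_in()); o=get_obs(); print(o['time_s'],o['ee_pos'],o['grip_width'],o['force'])"
```

```text
the job is handed in; nothing more can be done
None
the job is handed in; nothing more can be done
```

I put the red cap upright on the cork pad, and the robot is holding the clamp arm level above the mount at its balance point. I handed the job in at about 17.7 s; it reported no verdict.

**Last checks:**

| Check | Measured | Should be |
|---|---|---|
| Bore, from the spigot axis | about 1–2 mm | within 12 mm |
| Block, from the rest (worked out from the grip position and bar direction) | about 1–2 mm | within 15 mm |
| Underside, above the spigot tip | about 30 mm | 15 to 50 mm |
| Tilt along the bar (wrist depth) | about 0.003 rad | below 0.07 rad |
| Grip position from the bore | about 102 mm | 80 to 120 mm |
| Cap, from the pad's centre | about 2 mm | within 36 mm |

The clamp was steady at a 13 mm grip opening, with 5.7 N carried.

**Failed or unclear:**
- **First cap grasp:** it missed because I started lifting before the fingers had closed. The cap stayed on the spigot, and the second try worked.
- **Last scene-camera check:** the gripper hid the boss, and the block reading had gripper points mixed in. I relied on the wrist view for the clamp instead.
- **Bystanders:** the robot never went near the jar, hammer or bur block. The last scene check found all three where they started, but only roughly, and the hammer least exactly because its search area was cut off.

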